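# Check the enamel on a lamp foot with a coating gauge

### The job

Two lamp feet lie on the cardboard, one bare steel and one freshly enamelled black: take the orange coating gauge out of the tool block and first zero it on the bare foot, holding its sprung probe inside the red ring, square to the sloping surface, for about a second. Then set it inside the red ring on the black foot in the same way and finish there, still gripping the gauge and holding it lightly against the enamel for the reading; nothing is put down. Push gently so that the probe is only part of the way in and not against its stop, touch the feet with nothing but the gauge, do not shift them, and leave the other things where they are.

Things in the scene. Friction and masses are not known exactly. Their poses are not given: they have to be found in the camera images.
- gauge: orange coating gauge, 128 mm long, 0.15 kg, standing probe down in the middle hole of the tool block, 45 mm deep; it lifts straight up. Origin at the outer end of the free probe; z runs up its long axis. Probe and round nose (20 mm) to z = 45 mm, rubber collar (36 mm, resting on the block) to 52 mm, box-shaped body to 128 mm, 26 mm thick along x, 32 mm wide along y, display on its -y face
- gauge_grip (a point): point on the gauge's long axis 100 mm above the end of the free probe, in the body, where it is best gripped across its 26 mm thickness (its x)
- probe_end (a point): the rounded outer end of the probe (9 mm thick), which touches the work; it moves with the probe
- probe (a joint): how far the sprung probe is pushed into the gauge along its axis, m: 0 free, 0.008 at its stop; the spring pushes back with 1 N at the start of travel and 5 N at the stop (0.5 N per mm)
- block: plywood tool block, 70 mm (x) by 180 mm (y) by 60 mm high, fixed, on the 3 mm thick cardboard like the feet; origin at the centre of its underside. The gauge stands in the hole at its centre; a screwdriver stands 62 mm to +y and a brush 62 mm to -y of it, both reaching 75 mm or less above the block's top
- bare_foot: lamp foot of bare bright steel, 1.4 kg, loose, lying flat: a cone 170 mm across with a 6 mm high rim, sloping up at 20 degrees to a boss (34 mm across, top at 37 mm) with a brass threaded pipe, 11 mm thick, up to 61 mm. Origin at the centre of its underside, z up; the red ring is on its -x side
- black_foot: the same lamp foot, freshly enamelled black; same shape, origin and axes
- bare_foot_spot: red painted ring (23 mm across its middle line) on the bare foot's slope, 55 mm from the foot's axis towards its -x and 17 mm above its underside. Origin at the ring's centre on the surface; z points out square to the surface (20 degrees from vertical, leaning away from the foot's axis)
- black_foot_spot: the same red ring on the black foot's slope; same place, origin and axes
- screwdriver: small screwdriver with yellow handle (25 mm thick) standing in the block; origin at its tip, z up
- brush: small round paint brush standing bristles up in the block; origin at the handle's end, z up
- enamel_tin: closed tin of enamel 66 mm in diameter, 80 mm high; origin at the centre of its underside
- tape: roll of blue masking tape lying flat, 100 mm in diameter, 24 mm high; origin at the centre of its underside
- sanding_pad: brown sanding block 60 x 95 x 26 mm; origin at the centre of its underside
- tumbler1: glass tumbler 78 mm in diameter, 92 mm high, on the black tray; origin at the centre of its underside
- tumbler2: a second such tumbler on the tray
There are look-alikes about, which are no part of the job. What is shaped like the black_foot but pink or purple is not meant.

How it is judged:
On the way:
1. held in the fingers, the gauge is zeroed on the bare foot: probe end within 10 mm of the ring's centre, within 10 degrees of square to the slope, probe pushed in 1 to 7 mm (distance between probe_end and bare_foot_spot below 0.01 m and angle between the z axis of gauge and the z axis of bare_foot_spot, either way round below 0.175 rad and contact force between gauge and bare_foot above 0.8 N and value of joint probe between 0.001 and 0.007 m and contact force between the fingers and gauge above 2 N), for 0.5 s.
At the end, for the whole second after the job is handed in: still gripped, the gauge rests steadily on the black foot, clear of the block: probe end within 10 mm of the red ring's centre, gauge within 10 degrees of square to the slope, probe pushed in 1 to 7 mm with over 0.8 N; both feet within 15 mm of where they were (distance between probe_end and black_foot_spot below 0.01 m and angle between the z axis of gauge and the z axis of black_foot_spot, either way round below 0.175 rad and contact force between gauge and black_foot above 0.8 N and value of joint probe between 0.001 and 0.007 m and contact force between the fingers and gauge above 2 N and linear speed of gauge below 0.02 m/s and distance of each of black_foot, bare_foot from where it was at the start of the episode below 0.015 m and contact force between gauge and block below 0.2 N); the arm keeps its last pose, push and grip.
It fails at once if the gauge is pressed on a foot with more than 15 N (contact force between gauge and bare_foot above 15 N or contact force between gauge and black_foot above 15 N).
It fails at once if the robot itself touches a lamp foot (contact force between any of the arm, the fingers and bare_foot above 0.5 N or contact force between any of the arm, the fingers and black_foot above 0.5 N).
It fails at once if a lamp foot is shifted by more than 15 mm (distance of any of bare_foot, black_foot from where it was at the start of the episode above 0.015 m).
It fails at once if one of the other things is moved by more than 30 mm (distance of any of screwdriver, brush, enamel_tin, tape, sanding_pad, tumbler1, tumbler2 from where it was at the start of the episode above 0.03 m).
It also fails if it takes over 58 s, if anything falls off the work surface, if the arm or the gripper's body presses on something with over 40 N, if the wrist force passes 120 N, or if a joint passes its speed limit or range.

### The arm

A 7-joint arm with a two-finger parallel gripper is mounted at the origin on the work surface. World frame = base frame: x ahead of the robot, y to its left, z up, the work surface at z = 0. Lengths are in m, angles in rad, forces in N, time in s.
With the tool pointing down it reaches from about 0.425 to 0.95 m from the base axis. Payload 16.7 kg.
Tool frame: the origin (TCP) lies on the centre line of the jaws, within the pads' length; the fingertips stand 25 mm ahead of it and the grasp point (between the pads) lies 6 mm ahead of it; z points along the fingers, y is the line along which they close (so a half turn about z gives the same grasp; the last joint's range is limited). The gripper opens to 94 mm and grips with 3 to 60 N. Pads are 16 mm wide; open, the fingers measure 119 mm over their backs; the gripper's body (75 mm by 177 mm) begins 78 mm behind the grasp point.
Start: joints at [0.963, 0.426, 0.074, 1.606, -0.034, 1.111, -0.067], TCP at [0.299, -0.605, 0.23] pointing down, gripper open.
Joint ranges: [-2.85, 2.85], [-0.5, 2.14], [-1.23, 1.37], [0.21, 2.46], [-1.02, 4.16], [0.16, 2.05], [-2.73, 2.73]. Speed limits (rad/s): [1.89, 1.89, 2.39, 2.39, 3.01, 3.01, 3.01].

### API

Orientations are given as a rotation vector (axis times angle).
In Python, from rig import manip gives the robot as it stands. The module is installed in compiled form; this text tells all that it offers.
- The arm moves only by the tool servo_tool, never from a script. Its argument "rows" is a list that holds one entry, the list of rows, each a list of 4 numbers: the shift along the tool's x, y, z in units of 40 mm (1.0 is 40 mm), then the turn about the tool's z in rad. A call has 1 to 12 rows; each row is the pose to reach, as a shift and turn from the pose commanded when the call began, along the tool's axes at that moment; what a row does not reach only later rows make up. A row lasts 1/12 s, in which the tool goes at most 41.7 mm and 7.16 degrees, less where a joint would pass 70% of its speed; a pose out of reach is approached as far as the arm can. A call with a gripper value outside its range is refused whole. "hand" is the opening, from 0 (shut) to 1 (fully open), set as the call begins (left out, the last holds). The fingers move at their own pace and stop on an object; "newtons" is the grip in N (left out, the last holds). Time passes only in rows, so rows that repeat a pose let the fingers close. It gives the time, the measured TCP pose, the force, the opening and the grip force at its end, in the units of the state.
- manip.get_obs(): the state, without advancing time (a new reading comes with each control period).
- manip.grab_frame(name): name is "side" or "top"; returns (picture, depth): 420x560x3 uint8, red, green, blue; 420x560 float32, m along the optical axis (not along the pixel's ray), 0 where there is no reading.
- manip.get_calibration(name): a dict with "vertical_fov" (degrees; the focal length in pixels is half the picture's height over the tangent of half this angle, whatever the lens; pixels are square), "cx", "cy" (the principal point, pixels), "rvec" (rotation vector, rad) and "tvec" (3), from world to camera coordinates, as OpenCV has them. Camera axes: x right, y down, z forward; pixel columns grow to the right and rows downward; lengths in m; the calibration is good to about 2 mm. A picture is of the moment at which its call begins. get_calibration takes no time and is no camera call.
- manip.close_job(): hands the job in; it is judged then, once.
The state is a dict: "t": time; "joint_pos": joint angles; "joint_velocities": joint speeds; "effort": joint torques, N m; "tcp_pos": TCP position; "orientation": TCP orientation; "contact_force": force on the tool from outside, world axes, zero at the start; "wrist_torque": the same for the moment, N m; "gripper_width": opening from 0.0 (shut) to 1.0 (fully open); "grip_force": force on a finger pad.
Only numpy, scipy, OpenCV 4.12 (cv2) and the standard library are available. Lean on these libraries where they do the work, as an engineer would, in place of code of your own. Each camera call takes 0.05 s, during which the arm holds its last target. There are 200 camera calls.

## Working session

There is one attempt and no reset: what is moved stays moved. The work goes in short steps, Python scripts to look and compute and a tool call to move; the robot and the scene stay as the last step left them, time stands still between calls to the robot, and variables do not carry over. Pictures are saved under pics/ and viewed, at most 10 in all, crops included, and the job is handed in when it is done.

Besides the shell and the picture viewer there is one more tool, called after "Emit:" as a command line: name --argument value ..., lists and objects as JSON in quotes. servo_tool: Moves the arm, as the interface text tells. Its arguments: {"type":"object","properties":{"rows":{"type":"array"},"hand":{"type":"number"},"newtons":{"type":"number"}},"required":["rows"]}

```bash
mkdir -p pics; cat > h.py <<'E'
import numpy as np, cv2
from rig import manip
from scipy.spatial.transform import Rotation as R
def grab(n):
    p,d=manip.grab_frame(n); return p,d
def world(n,d):
    c=manip.get_calibration(n); h,w=d.shape
    f=h/2/np.tan(np.radians(c["vertical_fov"])/2)
    u,v=np.meshgrid(np.arange(w),np.arange(h))
    P=np.stack([(u-c["cx"])/f*d,(v-c["cy"])/f*d,d],-1)
    M=R.from_rotvec(np.ravel(c["rvec"])).as_matrix()
    return (P-np.ravel(c["tvec"]))@M
def proj(n,X):
    c=manip.get_calibration(n); f=210/np.tan(np.radians(c["vertical_fov"])/2)
    M=R.from_rotvec(np.ravel(c["rvec"])).as_matrix()
    q=np.atleast_2d(X)@M.T+np.ravel(c["tvec"]); return q[:,:2]/q[:,2:]*f+[c["cx"],c["cy"]]
E
python3 - <<'E'
from h import *
for n in("top","side"):
    p,d=grab(n); cv2.imwrite(f"pics/{n}0.png",p[:,:,::-1]); np.savez(f"{n}0",p=p,d=d); print(manip.get_calibration(n))
print(manip.get_obs())
E
```

```text
{'vertical_fov': 51.060704920636425, 'cx': 290.43177560000413, 'cy': 203.52688868646675, 'rvec': array([ 2.16426312, -2.18314396,  0.04128149]), 'tvec': array([0.02067506, 0.53497028, 1.2651138 ])}
{'vertical_fov': 49.61330738983315, 'cx': 279.45065572936954, 'cy': 209.21548302151763, 'rvec': array([ 0.84082099, -2.49435217,  1.15915502]), 'tvec': array([0.42056971, 0.26715127, 0.84412988])}
{'t': 0.1, 'joint_pos': array([ 0.96245214,  0.42671687,  0.07384109,  1.60651382, -0.03410617,
        1.11075236, -0.06711032]), 'joint_velocities': array([ 0.0016998 , -0.00054789,  0.00029123, -0.00105531, -0.00071267,
       -0.00140111, -0.00110509]), 'effort': array([ 9.12913674e-03, -9.37457085e+01,  3.67702961e+00, -4.55042624e+01,
       -4.86433622e-02,  1.66502158e-02,  1.18578910e-04]), 'tcp_pos': array([ 0.29880202, -0.60488245,  0.2298265 ]), 'orientation': array([-3.05823371e+00, -7.14147978e-01,  5.14170461e-04]), 'contact_force': array([-0.05935204, -1.03139333,  0.10747081]), 'wrist_torque': array([-0.00546587,  0.07734181,  0.02253545]), 'grip_force': 0.0, 'gripper_width': 1.0004846196525923}
```

View pics/top0.png

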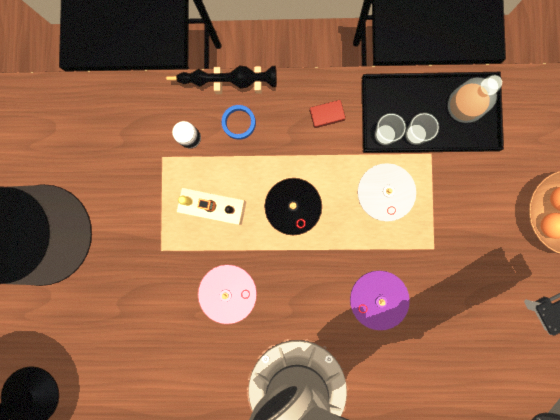

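View pics/side0.png

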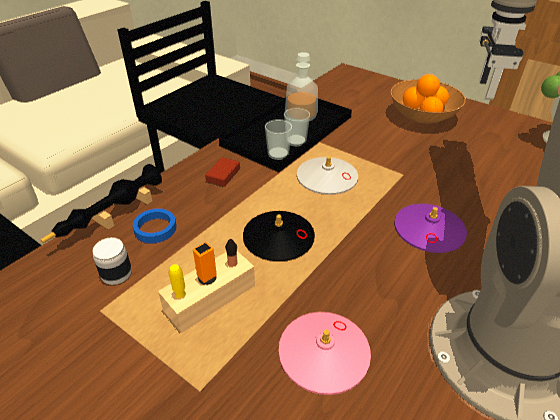

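```bash
cat > meas.py <<'E'
from h import *
def run(n):
    z=np.load(n+"0.npz");p,d=z["p"],z["d"];W=world(n,d)
    hsv=cv2.cvtColor(p,cv2.COLOR_RGB2HSV).astype(int);H,S,V=hsv[...,0],hsv[...,1],hsv[...,2]
    ok=d>0
    print("==",n,"cardboard z",np.median(W[205:215,335:345,2]) if n=="top" else "")
    orange=ok&(H>5)&(H<16)&(S>180)&(V>120)&(W[...,2]>.06)&(W[...,0]<.9)&(W[...,1]>0)
    for nm,m in(("gauge",orange),("yellow",ok&(H>22)&(H<34)&(S>150)&(W[...,2]>.07))):
        print(nm,m.sum(), W[m].mean(0) if m.any() else 0, W[m].max(0) if m.any() else 0,W[m].min(0) if m.any() else 0)
    red=(ok&((H<6)|(H>174))&(S>150)&(V>100)).astype(np.uint8)
    k,l,st,c=cv2.connectedComponentsWithStats(cv2.morphologyEx(red,cv2.MORPH_CLOSE,np.ones((3,3))))
    for i in range(1,k):
        m=(l==i)
        w=W[m&(red>0)]
        if 10<len(w)<400 and .2<w[:,0].mean()<.9: print("red",st[i],c[i],"mid",(w.max(0)+w.min(0))/2,"span",np.ptp(w,axis=0),"mean",w.mean(0))
    return p,d,W,hsv
if __name__=="__main__":
    p,d,W,hsv=run("top"); run("side")
    # pipe tops, foot outline
    for nm,(u,v) in dict(black=(293,206),bare=(388,191)).items():
        X=W[v-45:v+45,u-45:u+45].reshape(-1,3);X=X[(X[:,2]>.0)]
        t=X[X[:,2]>.05]; print(nm,"pipe",len(t),(t.max(0)+t.min(0))/2,t[:,2].max())
        c=X[(X[:,2]>.012)&(X[:,2]<.05)][:,:2].astype(np.float32)
        print(" circle",cv2.minEnclosingCircle(c[:,None]))
        # cone fit: z = a - tan20*r
        from scipy.optimize import least_squares
        q=X[(X[:,2]>.014)&(X[:,2]<.033)]
        f=lambda s:q[:,2]-(s[2]-np.tan(np.radians(20))*np.hypot(q[:,0]-s[0],q[:,1]-s[1]))
        r=least_squares(f,[*t[:,:2].mean(0),.04],loss="soft_l1",f_scale=.003);print(" cone",r.x,np.median(abs(f(r.x))))
    # block rectangle
    X=W[180:235,165:255].reshape(-1,3); b=X[(X[:,2]>.055)&(X[:,2]<.068)]
    r=cv2.minAreaRect(b[:,None,:2].astype(np.float32)); print("block",r,np.median(b[:,2]))
    g=X[X[:,2]>.132]; print("gauge top",len(g),(g.max(0)+g.min(0))/2,np.ptp(g,axis=0),np.median(g[:,2]))
    rr=cv2.minAreaRect(g[:,None,:2].astype(np.float32));print(rr)
    cr=cv2.resize(p[165:240,160:260,::-1],None,fx=4,fy=4,interpolation=cv2.INTER_CUBIC)
    s=np.load("side0.npz")["p"][220:340,130:270,::-1]; s=cv2.resize(s,None,fx=2.8,fy=2.8)
    cr=cv2.copyMakeBorder(cr,0,s.shape[0]-300,0,0,0) ; cv2.imwrite("pics/c1.png",np.hstack([cr,s]))
E
python3 meas.py
```

```text
== top cardboard z 0.0037584803893260348
gauge 5 [0.52072221 0.22761732 0.09646009] [0.52764973 0.22884228 0.10114564] [0.51662462 0.22633719 0.09332037]
yellow 8 [0.46224444 0.46700311 0.14713769] [0.54772614 0.76068349 0.18334313] [0.00475626 0.29454628 0.13054325]
red [296 219  10  10  57] [300.47368421 223.10526316] mid [ 0.4766503  -0.01278213  0.02064378] span [0.02604685 0.02633429 0.01413741] mean [ 0.47776394 -0.01302332  0.02061117]
== side cardboard z 
gauge 590 [0.51682517 0.24289705 0.10962843] [0.5398388  0.25927533 0.14772914] [0.50204763 0.17536526 0.06494029]
yellow 400 [0.60322509 0.23300752 0.11800879] [1.38143824 0.31472136 0.32534461] [ 0.16751893 -0.81804369  0.07046597]
red [206 168  20  17 119] [214.18487395 177.70588235] mid [ 0.78928872 -0.06537102  0.01702476] span [0.05666856 0.04305598 0.02123931] mean [ 0.78852056 -0.05503724  0.0186061 ]
red [342 173   9   7  24] [346.04166667 175.79166667] mid [ 0.51028452 -0.27622337  0.0216366 ] span [0.02328159 0.02615504 0.01039207] mean [ 0.5090988  -0.2753085   0.02070324]
red [297 229  10  10  46] [301.36956522 
[... 545 characters left out ...]
297878657762225
 circle ((0.5715199708938599, 0.015714414417743683), 0.1266867220401764)
 cone [0.52841261 0.00957022 0.04128607] 0.0017188985440178646
bare pipe 50 [ 0.51122342 -0.14557111  0.67770766] 1.297878657762225
 circle ((0.5996580719947815, -0.282686710357666), 0.14466963708400726)
 cone [ 0.57092022 -0.26543754  0.04182614] 0.002102133672193182
block ((0.5280771255493164, 0.24246880412101746), (0.18105025589466095, 0.06977427750825882), 78.09733581542969) 0.06400279863451716
gauge top 201 [0.50005331 0.146535   0.71500688] [0.10069156 0.33345331 1.16574356] 0.1458676754829137
((0.5039275884628296, 0.14424332976341248), (0.3453027307987213, 0.026091385632753372), 76.07188415527344)
```

View pics/c1.png

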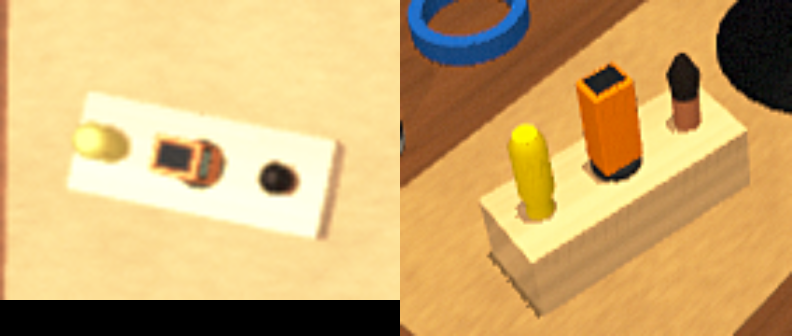

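```bash
python3 - <<'E'
from h import *
from scipy.optimize import least_squares
np.set_printoptions(precision=4,suppress=True)
D={n:np.load(n+"0.npz") for n in("top","side")}
Ws={n:world(n,D[n]["d"]) for n in D}
for n in D:
    p,W=D[n]["p"].astype(int),Ws[n]; ok=D[n]["d"]>0
    print("==",n)
    for nm,c0 in dict(black=(.528,.0096),bare=(.568,-.265)).items():
        r=np.hypot(W[...,0]-c0[0],W[...,1]-c0[1])
        t=W[ok&(r<.02)&(W[...,2]>.045)&(W[...,2]<.07)]; print(nm,"pipe",len(t),np.median(t,0),(t.max(0)+t.min(0))/2)
        q=W[ok&(r<.1)&(W[...,2]>.008)&(W[...,2]<.034)]
        f=lambda s:q[:,2]-np.clip(s[2]-np.tan(np.radians(20))*np.hypot(q[:,0]-s[0],q[:,1]-s[1]),.009,.04)
        s=least_squares(f,[*c0,.04],loss="soft_l1",f_scale=.002);print(" cone",s.x)
        m=ok&(r<.085)&(r>.03)&(p[...,0]-np.maximum(p[...,1],p[...,2])>40)&(W[...,0]<c0[0])
        if n: 
            w=p[...,0]-np.maximum(p[...,1],p[...,2]); w=w[m][:,None]; X=W[m]
            v,u=np.nonzero(m); print(" ring",m.sum(),(X*w).sum(0)/w.sum(),"mid",(X.max(0)+X.min(0))/2,"px",(u*w[:,0]).sum()/w.sum(),(v*w[:,0]).sum()/w.sum())
    r=np.hypot(W[...,0]-.528,W[...,1]-.2425)
    g=W[ok&(r<.035)&(W[...,2]>.138)&(W[...,2]<.155)]; print("gtop",len(g),np.median(g,0),cv2.minAreaRect(g[:,None,:2].astype(np.float32)) if len(g)>3 else 0)
    print("px gauge top expect",proj(n,[.528,.2425,.146]),"pipe", proj(n,[[.5284,.0096,.064],[.571,-.2654,.064]]))
print(R.from_rotvec(manip.get_obs()["orientation"]).as_matrix())
E
```

```text
== top
black pipe 26 [0.5277 0.0091 0.0606] [0.5275 0.0094 0.0571]
 cone [0.5287 0.0096 0.0409]
 ring 93 [ 0.4753 -0.006   0.0186] mid [0.4818 0.0283 0.0139] px 298.1807877903714 223.96251823588824
bare pipe 30 [ 0.5673 -0.2621  0.0609] [ 0.5663 -0.264   0.0557]
 cone [ 0.5674 -0.2647  0.0407]
 ring 28 [ 0.5127 -0.2741  0.0213] mid [ 0.5134 -0.2746  0.0225] px 390.81989795918366 210.2234693877551
gtop 120 [0.5275 0.2407 0.1467] ((0.5281204581260681, 0.24223466217517853), (0.032050080597400665, 0.025412535294890404), 78.2967300415039)
px gauge top expect [[203.3661 203.8327]] pipe [[292.2639 204.8088]
 [390.2676 188.6981]]
== side
black pipe 51 [0.5234 0.0102 0.0573] [0.5235 0.0069 0.0552]
 cone [0.5256 0.0069 0.0397]
 ring 102 [0.4793 0.0018 0.017 ] mid [0.4864 0.0311 0.0124] px 295.45478532022065 238.30646837770848
bare pipe 34 [ 0.5625 -0.2633  0.0553] [ 0.5626 -0.2642  0.0552]
 cone [ 0.5646 -0.2673  0.0396]
 ring 44 [ 0.5151 -0.268   0.0188] mid [ 0.5312 -0.2378  0.0132] px 342.79257387247276 177.20859253499222
gtop 219 [0.5213 0.244  0.1457] ((0.5253129601478577, 0.24168163537979126), (0.03191898763179779, 0.02807101048529148), 76.65110778808594)
px gauge top expect [[200.8074 248.4162]] pipe [[276.7703 216.1359]
 [326.1086 156.6502]]
[[ 0.8966  0.4429 -0.0006]
 [ 0.4429 -0.8966  0.001 ]
 [-0.0001 -0.0011 -1.    ]]
```

Emit:
servo_tool --rows '[[[4,-3,-0.1,-0.3],[9.2,-7.3,-0.3,-0.9],[9.2,-7.3,-0.3,-0.9],[9.2,-7.3,-0.3,-0.9],[9.2,-7.3,-0.3,-0.9],[9.2,-7.3,-0.3,-0.9],[9.2,-7.3,-0.3,-0.9],[9.2,-7.3,-0.3,-0.9],[9.2,-7.3,-0.3,-0.9],[9.2,-7.3,-0.3,-0.9],[9.2,-7.3,-0.3,-0.9],[9.2,-7.3,-0.3,-0.9]]]' --hand 1 --newtons 10

```text
t: 1.1
tcp_pos: [0.5017, -0.1742, 0.2428]
orientation: [-2.437, -1.981, -0.003]
contact_force: [0.2, 1.4, -0.4]
gripper_width: 1.0
grip_force: 0.0
```

```bash
cat > go.py <<'E'
import sys
from h import *
def to(P,tx=None):
    """shift in tool units and turn to bring TCP to P, tool x at heading tx deg"""
    o=manip.get_obs(); M=R.from_rotvec(o["orientation"]).as_matrix()
    s=M.T@(np.array(P)-o["tcp_pos"])/.04
    h=np.degrees(np.arctan2(M[1,0],M[0,0]))
    t=0 if tx is None else -np.radians((tx-h+180)%360-180)
    print("t",round(o["t"],2),"tcp",o["tcp_pos"].round(4),"head",h.round(2),"tilt",np.degrees(np.arccos(-M[2,2])).round(2),"F",o["contact_force"].round(2),"grip",round(float(o["grip_force"]),1),round(float(o["gripper_width"]),3),"q",o["joint_pos"].round(2))
    print("shift",s.round(3),"turn",round(t,3))
if __name__=="__main__":
    a=[float(x) for x in sys.argv[1:]]; to(a[:3],a[3] if len(a)>3 else None)
E
python3 go.py .527 .242 .24 78.1
```

```text
t 1.1 tcp [ 0.5017 -0.1742  0.2428] head 78.21 tilt 0.11 F [ 0.2   1.42 -0.36] grip 0.0 1.0 q [ 0.5   0.2  -0.33  1.9   0.07  1.06 -0.06]
shift [10.315 -1.508  0.086] turn 0.002
```

Emit:
servo_tool --rows '[[[10.3,-1.5,0.1,0],[10.3,-1.5,0.1,0],[10.3,-1.5,0.1,0],[10.3,-1.5,0.1,0],[10.3,-1.5,0.1,0],[10.3,-1.5,0.1,0],[10.3,-1.5,0.1,0],[10.3,-1.5,0.1,0],[10.3,-1.5,0.1,0],[10.3,-1.5,0.1,0],[10.3,-1.5,0.1,0],[10.3,-1.5,0.1,0]]]'

```text
t: 2.1
tcp_pos: [0.5269, 0.2374, 0.2379]
orientation: [-2.439, -1.978, 0.001]
contact_force: [-0.3, -1.0, -0.4]
gripper_width: 1.003
grip_force: 0.0
```

```bash
python3 go.py .527 .242 .125 78.1
```

```text
t 2.1 tcp [0.5269 0.2374 0.2379] head 78.09 tilt 0.08 F [-0.3  -1.03 -0.42] grip 0.0 1.003 q [-0.07  0.31 -0.57  1.79  0.19  1.09 -0.91]
shift [ 0.111 -0.016  2.823] turn -0.0
```

Emit:
servo_tool --rows '[[[0.1,0,0.4,0],[0.1,0,0.9,0],[0.1,0,1.4,0],[0.1,0,1.9,0],[0.1,0,2.4,0],[0.1,0,2.7,0],[0.1,0,2.82,0],[0.1,0,2.82,0],[0.1,0,2.82,0]]]'

```text
t: 2.85
tcp_pos: [0.5288, 0.2387, 0.1264]
orientation: [2.444, 1.973, 0.001]
contact_force: [-0.3, -0.6, 1.2]
gripper_width: 1.0
grip_force: 0.0
```

Emit:
servo_tool --rows '[[[0,0,0,0],[0,0,0,0],[0,0,0,0],[0,0,0,0],[0,0,0,0],[0,0,0,0],[0,0,0,0],[0,0,0,0],[0,0,0,0],[0,0,0,0]]]' --hand 0 --newtons 12

```text
t: 3.68
tcp_pos: [0.5285, 0.2389, 0.1257]
orientation: [-2.444, -1.974, -0.0]
contact_force: [-0.0, -0.0, 0.9]
gripper_width: 0.329
grip_force: 0.0
```

```bash
python3 go.py .527 .242 .125 78.1
```

```text
t 3.68 tcp [0.5285 0.2389 0.1257] head 77.85 tilt 0.0 F [-0.05 -0.02  0.86] grip 0.0 0.329 q [-0.11  0.44 -0.53  1.89  0.28  0.89 -0.99]
shift [ 0.067 -0.052  0.018] turn -0.004
```

Emit:
servo_tool --rows '[[[0,0,0,0],[0,0,0,0],[0,0,0,0],[0,0,0,0],[0,0,0,0],[0,0,0,0]]]'

```text
t: 4.18
tcp_pos: [0.5284, 0.239, 0.1257]
orientation: [-2.444, -1.974, 0.0]
contact_force: [-0.9, 0.4, -1.0]
gripper_width: 0.274
grip_force: 12.0
```

Emit:
servo_tool --rows '[[[0,0,-0.15,0],[0,0,-0.35,0],[0,0,-0.55,0],[0,0,-0.75,0],[0,0,-0.9,0],[0,0,-0.92,0],[0,0,-0.92,0],[0,0,-0.92,0]]]'

```text
t: 4.85
tcp_pos: [0.5284, 0.2387, 0.1624]
orientation: [2.444, 1.974, -0.0]
contact_force: [0.7, -0.2, -2.5]
gripper_width: 0.274
grip_force: 12.0
```

```bash
python3 go.py .527 .242 .125 78.1
```

```text
t 4.85 tcp [0.5284 0.2387 0.1624] head 77.84 tilt 0.01 F [ 0.74 -0.22 -2.48] grip 12.0 0.274 q [-0.1   0.39 -0.55  1.86  0.25  0.95 -0.97]
shift [ 0.072 -0.051  0.936] turn -0.004
```

Emit:
servo_tool --rows '[[[-0.15,0,0,0],[-0.25,0,0,0],[-0.35,0,0.01,0],[-0.45,0,0.02,0],[-0.55,0,0.03,0],[-0.65,0,0.05,0],[-0.75,0,0.07,0],[-0.85,0,0.1,0],[-0.95,0,0.13,0],[-1.0,0,0.15,0],[-1.02,0,0.15,0],[-1.02,0,0.15,0]]]'

```text
t: 5.85
tcp_pos: [0.5199, 0.1985, 0.1565]
orientation: [2.444, 1.973, -0.0]
contact_force: [-0.5, -0.8, 2.9]
gripper_width: 0.277
grip_force: 12.0
```

```bash
python3 go.py .527 .242 .125 78.1; python3 - <<'E'
from h import *
p,d=grab("side"); np.savez("side1",p=p,d=d)
cv2.imwrite("pics/s1.png",cv2.resize(p[170:340,120:320,::-1],None,fx=3.5,fy=3.5))
E
```

```text
t 5.85 tcp [0.5199 0.1985 0.1565] head 77.83 tilt 0.02 F [-0.46 -0.84  2.95] grip 12.0 0.277 q [-0.03  0.36 -0.54  1.92  0.23  0.92 -0.9 ]
shift [ 1.101 -0.055  0.787] turn -0.005
```

View pics/s1.png

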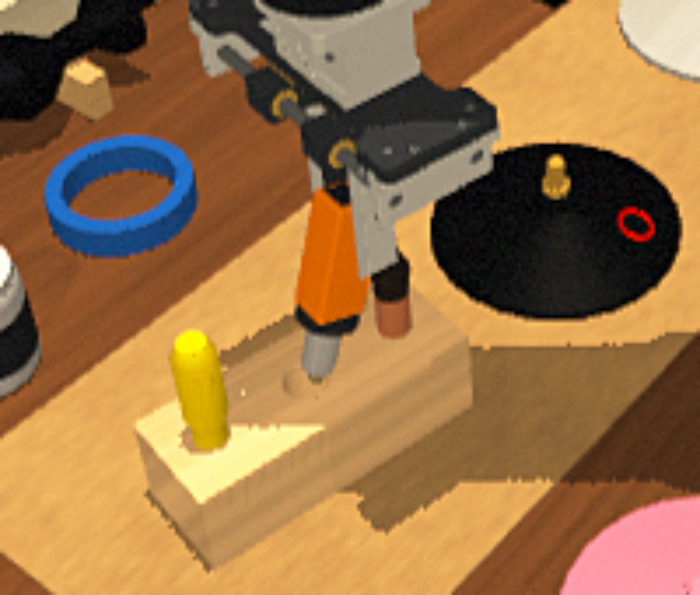

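```bash
cat > tilt.py <<'E'
import sys
from h import *
from scipy.optimize import least_squares
def tilt(n,p,d):
    o=manip.get_obs(); M=R.from_rotvec(o["orientation"]).as_matrix(); W=world(n,d)
    G=o["tcp_pos"]+.006*M[:,2]
    H,S,V=[a.astype(int) for a in cv2.split(cv2.cvtColor(p,cv2.COLOR_RGB2HSV))]
    m=(d>0)&(H>4)&(H<18)&(S>170)&(V>70)&(np.linalg.norm(W-G,axis=-1)<.09)
    m=cv2.erode(m.astype(np.uint8),np.ones((2,2)))>0
    X=(W[m]-G)@M   # tool frame: axis up = -z, gauge x = tool y, gauge y = tool x
    def res(s):
        th,sl,ox,oy=s   # th>0: top leans to tool -x
        up=np.array([-np.sin(th),0,-np.cos(th)]); sd=np.array([np.cos(th),0,-np.sin(th)])
        Y=X-[ox,oy,0]
        q=np.abs(np.stack([Y@sd,Y[:,1],Y@up+.1+sl-.09],-1))-[.016,.013,.038]
        return np.linalg.norm(np.maximum(q,0),axis=1)+np.minimum(q.max(1),0)
    f=lambda s:np.r_[res(s),.3*s[1],s[2]*.5,s[3]*.5]
    best=min((least_squares(f,[t,0,0,0],loss="soft_l1",f_scale=.002) for t in(0,.2,.4)),key=lambda r:r.cost)
    th,sl,ox,oy=best.x
    up=np.array([-np.sin(th),0,-np.cos(th)])
    tip=G+M@(np.array([ox,oy,0])-up*(.1+sl))
    print(n,len(X),"tilt deg",np.degrees(th).round(1),"slip,ox,oy mm",(best.x[1:]*1e3).round(1),"rms",np.median(abs(res(best.x)))*1e3,"tip",tip.round(4),"tip-px",proj(n,tip).round(0),"tip(tool,mm)",(M.T@(tip-o["tcp_pos"])*1e3).round(1))
if __name__=="__main__":
    if len(sys.argv)>1: z=np.load(sys.argv[1]+".npz"); tilt("side",z["p"],z["d"])
    else:
        p,d=grab("side"); tilt("side",p,d)
        cv2.imwrite("pics/last.png",p[:,:,::-1])
E
python3 tilt.py side1
```

```text
side 530 tilt deg 14.0 slip,ox,oy mm [ 4.6  6.8 -1.5] rms 0.9464803071396491 tip [0.5251 0.2302 0.049 ] tip-px [[211. 280.]] tip(tool,mm) [ 32.1  -1.5 107.5]
```

```bash
python3 - <<'E'
from h import *
W=world("side",np.load("side0.npz")["d"]); W2=world("top",np.load("top0.npz")["d"])
c=np.array([.528,.2425])-.062*np.array([.206,.978])
for w in(W,W2):
    q=w[(np.hypot(w[...,0]-c[0],w[...,1]-c[1])<.016)&(w[...,2]>.075)&(w[...,2]<.2)]
    a=(q[:,:2]-c)@[.206,.978]
    print(c,len(q),q[:,2].max(),[(round(z,3),a[abs(q[:,2]-z)<.005].round(3).max() if (abs(q[:,2]-z)<.005).any() else None) for z in(.09,.1,.11,.12,.13)])
E
```

```text
[0.515228 0.181864] 223 0.12987885463010954 [(0.09, np.float64(0.008)), (0.1, np.float64(0.009)), (0.11, np.float64(0.009)), (0.12, np.float64(0.008)), (0.13, np.float64(0.003))]
[0.515228 0.181864] 65 0.13467174306655558 [(0.09, np.float64(-0.007)), (0.1, np.float64(-0.004)), (0.11, np.float64(0.01)), (0.12, np.float64(0.008)), (0.13, np.float64(0.005))]
```

Emit:
servo_tool --rows '[[[-0.06,0,0.02,0],[-0.12,0,0.04,0],[-0.18,0,0.06,0],[-0.2,0,0.06,0],[-0.2,0,0.06,0],[-0.2,0,0.06,0]]]'

```text
t: 6.4
tcp_pos: [0.5181, 0.191, 0.1539]
orientation: [-2.444, -1.974, 0.0]
contact_force: [-0.6, -0.1, 0.4]
gripper_width: 0.278
grip_force: 12.0
```

```bash
python3 go.py .527 .242 .125 78.1; python3 tilt.py
```

```text
t 6.4 tcp [0.5181 0.191  0.1539] head 77.84 tilt 0.02 F [-0.61 -0.07  0.36] grip 12.0 0.278 q [-0.02  0.36 -0.54  1.93  0.23  0.91 -0.89]
shift [ 1.294 -0.052  0.723] turn -0.005
side 576 tilt deg 17.0 slip,ox,oy mm [ 3.5  8.4 -1.4] rms 1.0780978855394838 tip [0.5248 0.229  0.0489] tip-px [[212. 279.]] tip(tool,mm) [ 38.6  -1.4 105. ]
```

Emit:
servo_tool --rows '[[[0.05,0,-0.3,0],[0.1,0,-0.7,0],[0.1,0,-1.2,0],[0.1,0,-1.7,0],[0.1,0,-2.0,0],[0.1,0,-2.0,0],[0.1,0,-2.0,0],[0.1,0,-2.0,0]]]' --newtons 45

```text
t: 7.12
tcp_pos: [0.5186, 0.1948, 0.2332]
orientation: [-2.444, -1.974, 0.002]
contact_force: [-0.4, 0.3, -2.4]
gripper_width: 0.277
grip_force: 45.0
```

```bash
python3 go.py .5 .0 .24 9.5; python3 tilt.py
```

```text
t 7.12 tcp [0.5186 0.1948 0.2332] head 77.85 tilt 0.07 F [-0.43  0.32 -2.45] grip 45.0 0.277 q [ 0.    0.28 -0.56  1.85  0.17  1.07 -0.84]
shift [-4.858  0.57  -0.167] turn 1.193
side 605 tilt deg 20.9 slip,ox,oy mm [-0.9  8.8 -1.3] rms 0.5902289034960401 tip [0.5264 0.2381 0.1343] tip-px [[204. 252.]] tip(tool,mm) [44.1 -1.3 98.6]
```

View pics/last.png

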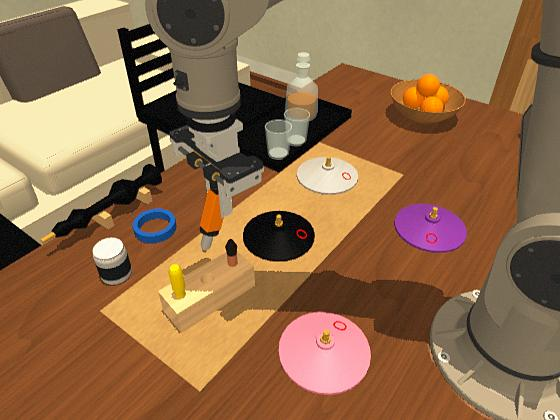

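Emit:
servo_tool --rows '[[[0,0,-0.6,0],[-0.2,0,-1.0,0],[-1,0,-1.2,0],[-2,0.1,-1.2,0.1],[-3,0.3,-1.2,0.2],[-4,0.4,-1.2,0.3],[-5,0.5,-1.2,0.4],[-6,0.6,-1.2,0.5],[-7,0.7,-1.2,0.6],[-8,0.8,-1.2,0.7],[-8.5,0.9,-1.2,0.8],[-8.5,0.9,-1.2,0.8]]]'

```text
t: 8.17
tcp_pos: [0.4813, -0.15, 0.2809]
orientation: [3.025, 0.846, -0.003]
contact_force: [-0.5, 0.0, -0.9]
gripper_width: 0.275
grip_force: 45.0
```

```bash
python3 go.py .458 -.285 .19 9.5
```

```text
t 8.17 tcp [ 0.4813 -0.15    0.2809] head 31.25 tilt 0.12 F [-0.46  0.01 -0.94] grip 45.0 0.275 q [ 0.41  0.11 -0.26  1.91  0.03  1.13 -0.88]
shift [-2.245  2.585  2.276] turn 0.38
```

Emit:
servo_tool --rows '[[[-0.6,0.7,0.3,0.1],[-1.2,1.4,0.8,0.2],[-1.8,2.1,1.5,0.3],[-2.2,2.5,2.1,0.38],[-2.24,2.58,2.28,0.38],[-2.24,2.58,2.28,0.38],[-2.24,2.58,2.28,0.38],[-2.24,2.58,2.28,0.38],[-2.24,2.58,2.28,0.38]]]'

```text
t: 8.92
tcp_pos: [0.4623, -0.2788, 0.1918]
orientation: [3.128, 0.284, 0.002]
contact_force: [0.7, 0.5, -0.8]
gripper_width: 0.272
grip_force: 45.0
```

```bash
python3 go.py .4584 -.285 .147 9.5; python3 tilt.py; python3 - <<'E'
from h import *
s,_=grab("side"); p,d=grab("top")
a=cv2.resize(s[110:220,270:400,::-1],None,fx=3,fy=3); b=cv2.resize(p[150:260,340:450,::-1],None,fx=3,fy=3)
cv2.imwrite("pics/c2.png",np.hstack([a,b]))
E
```

```text
t 8.92 tcp [ 0.4623 -0.2788  0.1918] head 10.38 tilt 0.08 F [ 0.68  0.45 -0.82] grip 45.0 0.272 q [ 0.53  0.25 -0.13  1.94  0.04  0.95 -1.  ]
shift [-0.125  0.134  1.12 ] turn 0.015
side 158 tilt deg 20.9 slip,ox,oy mm [1.3 3.3 0.4] rms 1.0923717491210498 tip [ 0.5012 -0.2724  0.0913] tip-px [[351. 156.]] tip(tool,mm) [ 39.4   0.4 100.6]
```

View pics/c2.png

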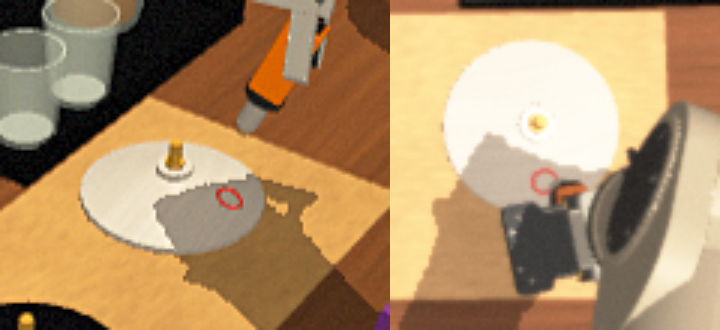

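Emit:
servo_tool --rows '[[[0,0.08,0.3,0.01],[0,0.1,0.6,0.01],[0.02,0.1,0.9,0.01],[0.02,0.1,1.2,0.015],[0.02,0.1,1.3,0.015],[0.02,0.1,1.3,0.015],[0.02,0.1,1.3,0.015],[0.02,0.1,1.3,0.015]]]'

```text
t: 9.73
tcp_pos: [0.4631, -0.2837, 0.1391]
orientation: [3.131, 0.257, 0.001]
contact_force: [-0.5, -0.5, -1.7]
gripper_width: 0.282
grip_force: 45.0
```

```bash
cat > fz.py <<'E'
from h import *
F=[];
for _ in range(6): manip.grab_frame("top"); F.append(manip.get_obs()["contact_force"])
print("F",np.mean(F,0).round(2),"sd",np.std(F,0).round(2))
E
python3 fz.py; python3 go.py .4704 -.2815 .12 9.5; python3 tilt.py
```

```text
F [-0.08 -0.39 -1.35] sd [0.38 0.45 0.34]
t 10.03 tcp [ 0.463  -0.2837  0.1392] head 9.38 tilt 0.03 F [ 0.1  -0.48 -1.46] grip 45.0 0.276 q [ 0.53  0.32 -0.12  1.98  0.05  0.84 -1.02]
shift [ 0.191 -0.025  0.48 ] turn -0.002
side 139 tilt deg 14.1 slip,ox,oy mm [-4.1  6.   0.4] rms 1.2234265026986828 tip [ 0.492  -0.2794  0.0401] tip-px [[353. 172.]] tip(tool,mm) [29.3  0.4 99. ]
```

Emit:
servo_tool --rows '[[[0.05,0,0.1,0],[0.08,0,0.18,0],[0.11,0,0.26,0],[0.13,0,0.33,0],[0.15,0,0.38,0],[0.15,0,0.38,0],[0.15,0,0.38,0]]]'

```text
t: 10.67
tcp_pos: [0.4688, -0.2826, 0.1235]
orientation: [-3.131, -0.257, 0.0]
contact_force: [0.3, 0.1, -2.1]
gripper_width: 0.271
grip_force: 45.0
```

```bash
python3 fz.py; python3 go.py .4704 -.2815 .12 9.5;python3 - <<'E'
from h import *
s,_=grab("side")
cv2.imwrite("pics/c3.png",cv2.resize(s[110:220,270:400,::-1],None,fx=5,fy=5,interpolation=cv2.INTER_CUBIC))
E
```

```text
F [-0.07 -0.37 -1.87] sd [0.56 0.61 0.31]
t 10.97 tcp [ 0.4688 -0.2827  0.1238] head 9.38 tilt 0.01 F [-0.46 -1.24 -1.83] grip 45.0 0.276 q [ 0.52  0.35 -0.12  1.98  0.06  0.81 -1.03]
shift [ 0.044 -0.024  0.096] turn -0.002
```

View pics/c3.png

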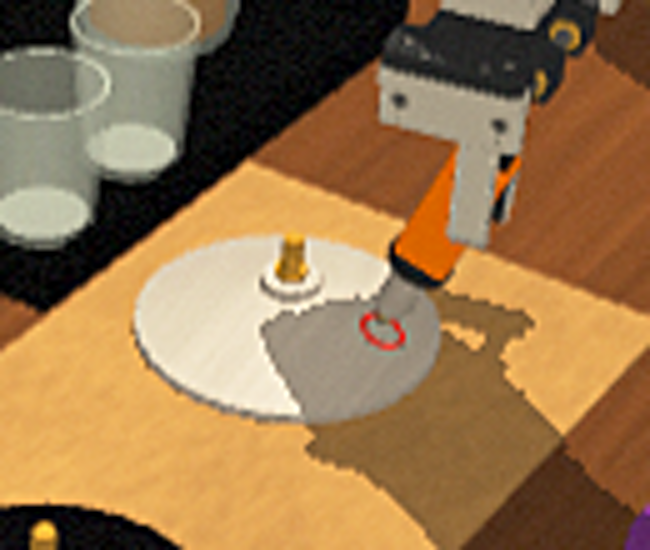

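Emit:
servo_tool --rows '[[[0.02,0,0.05,0],[0.035,0,0.09,0],[0.05,0,0.14,0],[0.05,0,0.14,0],[0.05,0,0.14,0]]]'

```text
t: 11.43
tcp_pos: [0.4708, -0.2823, 0.118]
orientation: [-3.131, -0.257, 0.0]
contact_force: [0.5, -0.5, -0.4]
gripper_width: 0.275
grip_force: 45.0
```

```bash
python3 fz.py; python3 go.py .4704 -.2815 .12 9.5
```

```text
F [-0.56  0.11 -0.13] sd [0.39 0.35 0.33]
t 11.73 tcp [ 0.4707 -0.2823  0.1181] head 9.38 tilt 0.0 F [ 0.09  0.04 -0.37] grip 45.0 0.277 q [ 0.52  0.36 -0.12  1.99  0.06  0.8  -1.04]
shift [-0.005 -0.022 -0.047] turn -0.002
```

Emit:
servo_tool --rows '[[[0.01,0,0.03,0],[0.02,0,0.06,0],[0.02,0,0.06,0],[0.02,0,0.06,0],[0.02,0,0.06,0],[0.02,0,0.06,0]]]'

```text
t: 12.23
tcp_pos: [0.4716, -0.2822, 0.1157]
orientation: [-3.131, -0.257, -0.0]
contact_force: [-1.5, 1.0, 1.6]
gripper_width: 0.274
grip_force: 45.0
```

```bash
python3 fz.py; python3 go.py .4704 -.2815 .12 9.5; python3 tilt.py; python3 - <<'E'
from h import *
s,_=grab("side")
cv2.imwrite("pics/c4.png",cv2.resize(s[110:220,270:400,::-1],None,fx=5,fy=5,interpolation=cv2.INTER_CUBIC))
E
```

```text
F [-0.53  0.61  0.69] sd [0.37 0.5  0.32]
t 12.53 tcp [ 0.4716 -0.2822  0.1157] head 9.38 tilt 0.01 F [-0.62  0.98  0.4 ] grip 45.0 0.272 q [ 0.52  0.36 -0.12  1.99  0.06  0.8  -1.04]
shift [-0.027 -0.023 -0.107] turn -0.002
side 127 tilt deg 14.3 slip,ox,oy mm [-4.   6.5  0.5] rms 1.0035435428748987 tip [ 0.5015 -0.2778  0.0166] tip-px [[349. 178.]] tip(tool,mm) [30.3  0.5 99.1]
```

View pics/c4.png

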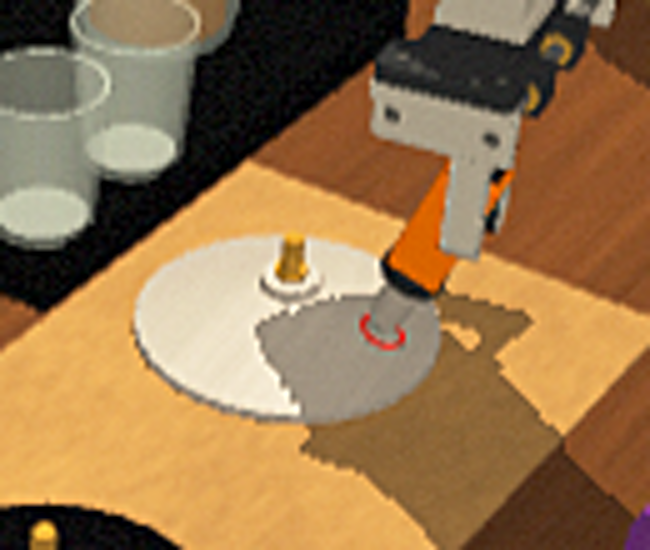

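```bash
python3 - <<'E'
from h import *
o=manip.get_obs(); M=R.from_rotvec(o["orientation"]).as_matrix(); G=o["tcp_pos"]+.006*M[:,2]
for t in(10,14,18,22,26):
    a=np.radians(t); up=M@[-np.sin(a),0,-np.cos(a)]; sd=M@[np.cos(a),0,-np.sin(a)]
    for off in(0,.005):
        b=G+M[:,0]*off
        P=proj("side",[b+sd*.016+M[:,1]*.013*k-up*z for k in(-1,1) for z in(.0,.045)]); P=(P-[270,110])*5
        print(t,off,P.round(0).tolist(),[(P[i]-P[i+1])[0]/(P[i]-P[i+1])[1] for i in(0,2)], "tip",((proj("side",b-up*.096)-[270,110])*5).round(0))
E
```

```text
10 0 [[431.0, 210.0], [408.0, 277.0], [449.0, 185.0], [425.0, 253.0]] [np.float64(-0.350047100088632), np.float64(-0.353578974146383)] tip [[418. 349.]]
10 0.005 [[422.0, 207.0], [399.0, 275.0], [440.0, 183.0], [416.0, 250.0]] [np.float64(-0.34609309108615316), np.float64(-0.34971198332760245)] tip [[409. 347.]]
14 0 [[432.0, 208.0], [403.0, 273.0], [450.0, 183.0], [420.0, 248.0]] [np.float64(-0.4468573906817325), np.float64(-0.44963787379032244)] tip [[407. 344.]]
14 0.005 [[423.0, 205.0], [394.0, 270.0], [440.0, 181.0], [412.0, 246.0]] [np.float64(-0.4425587759177789), np.float64(-0.44543871228989307)] tip [[398. 341.]]
18 0 [[433.0, 206.0], [398.0, 269.0], [450.0, 182.0], [416.0, 244.0]] [np.float64(-0.5520932847330359), np.float64(-0.5539321138014522)] tip [[396. 338.]]
18 0.005 [[423.0, 204.0], [389.0, 266.0], [441.0, 179.0], [407.0, 241.0]] [np.float64(-0.5474068783390993), np.float64(-0.5493598651268358)] tip [[387. 335.]]
22 0 [[434.0, 205.0], [394.0, 264.0], [451.0, 180.0], [412.0, 239.0]] [np.float64(-0.6680808702650036), np.float64(-0.6687314959303492)] tip [[385. 331.]]
22 0.005 [[424.0, 202.0], [385.0, 261.0], [442.0, 178.0], [403.0, 237.0]] [np.float64(-0.6629511396376873), np.float64(-0.6637336170397461)] tip [[377. 329.]]
26 0 [[435.0, 203.0], [390.0, 259.0], [452.0, 179.0], [408.0, 235.0]] [np.float64(-0.7978846372436126), np.float64(-0.7970190235003731)] tip [[375. 324.]]
26 0.005 [[425.0, 201.0], [381.0, 256.0], [443.0, 176.0], [399.0, 232.0]] [np.float64(-0.7922389978414017), np.float64(-0.7915269616318072)] tip [[367. 322.]]
```

Emit:
servo_tool --rows '[[[0,0,0,0],[0,0,0,0],[0,0,0,0],[0,0,0,0],[0,0,0,0],[0,0,0,0],[0,0,0,0],[0,0,0,0]]]'

```text
t: 13.3
tcp_pos: [0.4716, -0.2822, 0.1157]
orientation: [-3.131, -0.257, 0.0]
contact_force: [-0.6, 0.6, 0.4]
gripper_width: 0.275
grip_force: 45.0
```

Emit:
servo_tool --rows '[[[-0.06,0,-0.17,0],[-0.12,0,-0.33,0],[-0.17,0,-0.5,0],[-0.2,0,-0.9,0],[-0.2,0,-1.4,0],[-0.2,0,-1.8,0],[-0.2,0,-2,0],[-0.2,0,-2,0]]]'

```text
t: 13.97
tcp_pos: [0.4644, -0.284, 0.1979]
orientation: [3.129, 0.256, 0.004]
contact_force: [0.1, -0.3, -1.8]
gripper_width: 0.277
grip_force: 45.0
```

```bash
python3 go.py .434 -.0353 .18 24.7
```

```text
t 13.97 tcp [ 0.4644 -0.284   0.1979] head 9.37 tilt 0.19 F [ 0.15 -0.34 -1.83] grip 45.0 0.277 q [ 0.53  0.25 -0.12  1.93  0.04  0.96 -1.01]
shift [ 0.261 -6.26   0.435] turn -0.268
```

Emit:
servo_tool --rows '[[[0.02,-0.6,0,-0.03],[0.05,-1.3,0,-0.06],[0.08,-2,0,-0.09],[0.1,-2.7,0,-0.12],[0.15,-3.4,0.1,-0.15],[0.2,-4.1,0.2,-0.18],[0.22,-4.8,0.3,-0.21],[0.24,-5.5,0.4,-0.24],[0.26,-6.0,0.43,-0.268],[0.26,-6.26,0.43,-0.268],[0.26,-6.26,0.43,-0.268],[0.26,-6.26,0.43,-0.268]]]'

```text
t: 14.97
tcp_pos: [0.4332, -0.0351, 0.1785]
orientation: [3.069, 0.673, -0.0]
contact_force: [0.2, -0.4, -1.6]
gripper_width: 0.278
grip_force: 45.0
```

```bash
python3 go.py .434 -.0353 .1345 24.7
```

```text
t 14.97 tcp [ 0.4332 -0.0351  0.1785] head 24.73 tilt 0.01 F [ 0.21 -0.42 -1.61] grip 45.0 0.278 q [ 0.26  0.11 -0.34  2.16  0.05  0.88 -1.25]
shift [0.015 0.012 1.099] turn 0.001
```

Emit:
servo_tool --rows '[[[0,0,0.3,0],[0.02,0.01,0.6,0],[0.02,0.01,0.9,0],[0.02,0.01,1.1,0],[0.06,0.01,1.2,0],[0.09,0.01,1.3,0],[0.13,0.01,1.4,0],[0.13,0.01,1.4,0],[0.13,0.01,1.4,0]]]'

```text
t: 15.72
tcp_pos: [0.4382, -0.0329, 0.1226]
orientation: [-3.069, -0.673, -0.0]
contact_force: [-0.1, -0.1, -2.4]
gripper_width: 0.274
grip_force: 45.0
```

```bash
python3 fz.py; python3 go.py .4402 -.0324 .1157 24.7; python3 tilt.py;python3 - <<'E'
from h import *
s,_=grab("side")
cv2.imwrite("pics/c5.png",cv2.resize(s[150:280,220:360,::-1],None,fx=4.5,fy=4.5,interpolation=cv2.INTER_CUBIC))
E
```

```text
F [-0.15  0.41 -1.67] sd [0.51 0.33 0.33]
t 16.02 tcp [ 0.4381 -0.033   0.1227] head 24.74 tilt 0.02 F [-0.24  0.97 -1.21] grip 45.0 0.271 q [ 0.24  0.2  -0.34  2.2   0.1   0.75 -1.31]
shift [0.054 0.009 0.175] turn 0.001
side 210 tilt deg 22.7 slip,ox,oy mm [-3.1  7.6  0.3] rms 0.8563172730437617 tip [ 0.4791 -0.0144  0.0273] tip-px [[300. 231.]] tip(tool,mm) [45.   0.3 95.4]
```

View pics/c5.png

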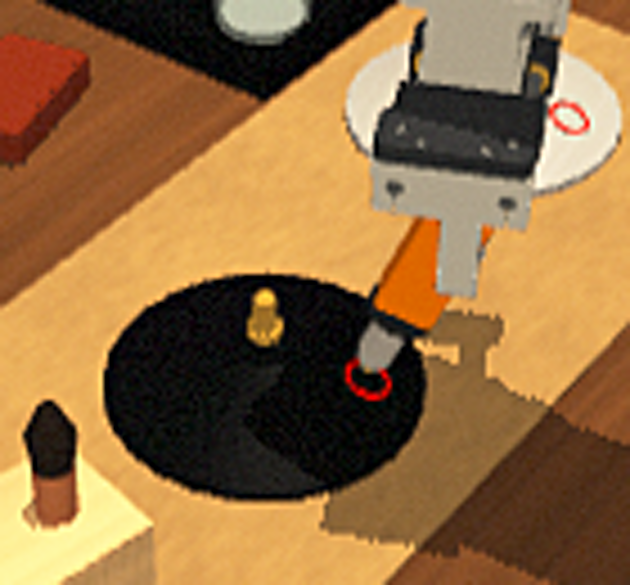

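Emit:
servo_tool --rows '[[[0.02,0,0.04,0],[0.03,0,0.08,0],[0.04,0,0.11,0],[0.04,0,0.11,0],[0.04,0,0.11,0]]]'

```text
t: 16.53
tcp_pos: [0.4395, -0.0323, 0.118]
orientation: [-3.069, -0.673, 0.0]
contact_force: [0.3, 0.5, -0.2]
gripper_width: 0.274
grip_force: 45.0
```

```bash
python3 fz.py; python3 go.py .4402 -.0324 .1157 24.7
```

```text
F [-0.29 -0.24 -0.44] sd [0.71 0.36 0.5 ]
t 16.83 tcp [ 0.4395 -0.0323  0.1182] head 24.74 tilt 0.01 F [-0.36 -0.05 -0.33] grip 45.0 0.274 q [ 0.23  0.21 -0.34  2.2   0.1   0.74 -1.31]
shift [0.015 0.01  0.062] turn 0.001
```

Emit:
servo_tool --rows '[[[0.01,0,0.03,0],[0.02,0,0.06,0],[0.025,0,0.075,0],[0.025,0,0.075,0],[0.025,0,0.075,0],[0.025,0,0.075,0]]]'

```text
t: 17.33
tcp_pos: [0.4405, -0.0319, 0.1152]
orientation: [-3.069, -0.673, -0.0]
contact_force: [-0.2, -0.2, 1.4]
gripper_width: 0.275
grip_force: 45.0
```

```bash
python3 fz.py; python3 fz.py; python3 go.py .4402 -.0324 .1157 24.7; python3 - <<'E'
from h import *
s,_=grab("side")
cv2.imwrite("pics/c6.png",cv2.resize(s[150:280,220:360,::-1],None,fx=4.5,fy=4.5,interpolation=cv2.INTER_CUBIC))
E
```

```text
F [0.4  0.42 1.21] sd [0.38 0.2  0.46]
F [0.21 0.2  1.68] sd [0.22 0.69 0.66]
t 17.93 tcp [ 0.4404 -0.0319  0.1151] head 24.74 tilt 0.01 F [0.43 1.22 2.13] grip 45.0 0.273 q [ 0.23  0.22 -0.34  2.2   0.11  0.73 -1.32]
shift [-0.01   0.01  -0.015] turn 0.001
```

View pics/c6.png

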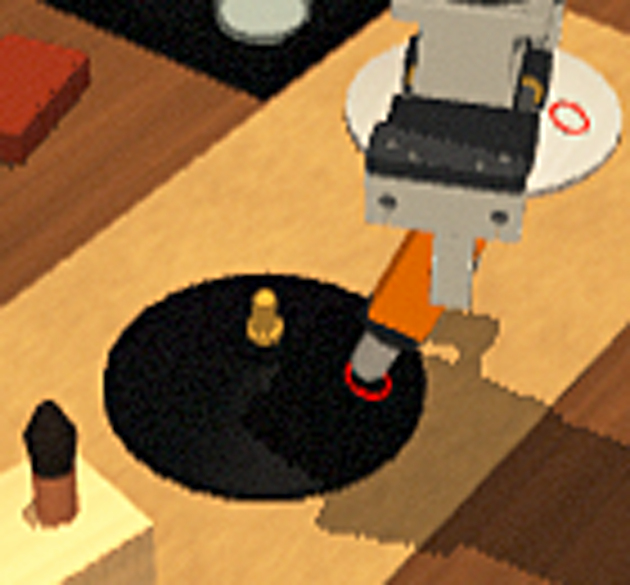

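```bash
python3 -c "
from rig import manip; print(manip.close_job())"
```

```text
the job is handed in; nothing more can be done
None
```

I zeroed the gauge on the bare foot for over a second. I then handed the job in with it still gripped and pressed at about 3 N (roughly 4 mm of probe travel) inside the black foot's ring, about square to the slope. The hand-in gave no verdict.

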